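Fetch the collet chuck from the tooling drawer and hold its taper up level for wiping

TASK

Pull open the drawer of the grey and blue tooling unit, draw the collet chuck with the gold end mill straight up out of its socket until its taper is quite clear, and leave the two other tool holders seated. Then carry it out over the open bench beside the drawer, turn it from upright to level and keep holding it up there, still and at least 20 cm above the bench, so that its taper can be wiped without dirt falling into the drawer: the job finishes with the chuck still held in the gripper.

Things in the scene. Friction and masses are not known exactly. Their poses are not given: they have to be found in the camera images.
- handle (a point): middle of the drawer's handle, an aluminium bar 110 mm long and 11 mm thick across the drawer front near its top, 35 mm off the blue front, 145 mm above the bench. Axes as the unit's: x points into the unit (the drawer pulls out towards -x), y along the bar, z up. Can be pinched from above, one finger in front, one behind
- drawer (a joint): how far the drawer is out, m: 0 shut, 0.16 at the stop; it runs towards the unit's -x with about 1.5 N of friction and stays where it is left. The sockets must be brought out from under the top (0.12 or more)
- rack (a point): on the drawer: centre of the top of the black socket plate, at the middle of its three sockets, 78 mm above the bench. Axes as handle. The sockets are round 33 mm through holes in a 24 mm plate, in a row along y, 76 mm apart, 62 mm behind the drawer front, whose top is 168 mm above the bench
- unit: bench-top tooling unit, fixed: grey steel shell 220 (x) x 256 (y) x 182 (z) mm with one deep blue-fronted drawer. Origin at the centre of its underside, on the bench; its front faces its -x
- collet_chuck: tool holder to fetch, 0.42 kg, with a dark slotted collet nut and a short gold-coloured end mill. Origin on its axis at the underside of the flange, which rests on the socket plate; z along the axis to the cutter (up while seated). Flange z 0-20 mm, dia 46; neck 20-35, dia 27; collet nut 35-58, dia 32 (grip here); end mill 58-74, dia 10; below, taper (dia 32 to 17) and pull stud reach to z -62
- face_mill: another tool holder, with a black face mill 39 mm across on top; same shank and origin, top at z 57 mm. It stays in its socket
- side_lock: another tool holder, a plain steel cylinder 30 mm across with a dark drill, top at z 72 mm; same shank and origin. It stays in its socket
- bottle: white wash bottle with a blue cap, 61 x 102 x 191 mm, standing loose on the bench, to be left alone. Origin at the centre of its underside

How it is judged:
By the outcome, as a careful person would: the job done as asked, in the order asked, and still so for the second after the job is handed in, while the arm keeps its last pose, push and grip.
It also fails if it takes over 53 s, if anything falls off the work surface, if the arm or the gripper's body presses on something with over 40 N, if the wrist force passes 120 N, or if a joint passes its speed limit or range.

ROBOT

A 6-joint arm with a two-finger parallel gripper is mounted at the origin on a cart in front of the work surface, level with it; the furniture and walls round the work are solid. World frame = base frame: x ahead of the robot, y to its left, z up, the work surface at z = 0. Lengths are in m, angles in rad, forces in N, time in s.
With the tool pointing down it reaches from about 0.35 to 1 m from the base axis. Payload 7.1 kg.
Tool frame: the origin (TCP) lies between the finger pads; the fingertips stand 22 mm ahead of it and the grasp point (between the pads) lies 3 mm ahead of it; z points along the fingers, y is the line along which they close (so a half turn about z gives the same grasp; the last joint's range is limited). The gripper opens to 85 mm and grips with 20 to 120 N. Pads are 22 mm wide; open, the fingers measure 114 mm over their backs; the gripper's body (76 mm by 85 mm) begins 54 mm behind the grasp point. The pads swing forward as they close: fully open they stand 13 mm farther back than shut.
Start: joints at [1.087, 0.423, 1.63, -0, 1.089, -0.019], TCP at [0.28, 0.559, 0.224] pointing down, gripper open.
Joint ranges: [-3, 3], [-0.9, 2.11], [0.09, 2.58], [-1.31, 4.45], [0.11, 2.69], [-2.54, 2.54]. Speed limits (rad/s): [2.39, 2.39, 3.01, 3.14, 3.14, 3.14].

INTERFACE

Orientations are given as a rotation vector (axis times angle).
In Python, from rig import manip gives the robot as it stands. The module is installed in compiled form; this text tells all that it offers. Calls block until the motion is done:
- manip.move_to(position, orientation): joint-space move of the TCP to a pose.
- manip.servo_line(position, orientation=None, rate=0.15): straight line of the TCP; orientation=None keeps the orientation; rate is the mean speed in m/s.
- manip.set_joints(angles): joint-space move.
- manip.command_gripper(opening, f_grip=None): finger opening in m; f_grip is the grip in N (None keeps the last); returns when the fingers have stopped.
- manip.hold(seconds).
- manip.solve_ik(position, orientation): joint angles nearest the present ones, or None.
- manip.camera(name): name is "side" or "top" or "wrist"; returns a dict with "image" (420x560x3 uint8, red, green, blue), "fx", "fy", "cx", "cy" (pixels), "cam_to_world" (4x4, takes a point from camera to world coordinates); the wrist camera has in their place "mount" (4x4, takes a point from camera to tool coordinates, whose origin is the TCP and whose axes are the flange's). Camera axes: x right, y down, z forward; pixel columns grow to the right and rows downward; lengths in m; the calibration is good to about 2 mm. A picture is of the moment at which its call begins: read the wrist's pose just before it. There is no depth.
A pose or a line that the arm cannot do raises manip.IKError and nothing moves.
- manip.sign_off(): hands the job in; it is judged then, once.
Readings, each from a call of its own:
- manip.get_time(): time.
- manip.get_joint_positions(): joint angles.
- manip.get_joint_vel(): joint speeds.
- manip.get_tau(): joint torques, N m.
- manip.get_position(): TCP position.
- manip.get_ee_rot(): TCP orientation.
- manip.get_contact_force(): force on the tool from outside, world axes, zero at the start.
- manip.get_torque(): the same for the moment, N m.
- manip.get_width(): finger opening in m.
- manip.get_grip_force(): force on a finger pad.
Only numpy, scipy, OpenCV 4.12 (cv2) and the standard library are available. Lean on these libraries where they do the work, as an engineer would, in place of code of your own. Each camera call takes 0.05 s, during which the arm holds its last target. There are 200 camera calls.

## Working session

There is one attempt and no reset: what is moved stays moved. The work goes in short steps, each a Python script; the robot and the scene stay as the last script left them, time stands still between calls to the robot, and variables do not carry over. Pictures are saved under pics/ and viewed, at most 10 in all, crops included, and the job is handed in when it is done.

```bash
mkdir -p pics
python3 - <<'E'
from rig import manip
import cv2,numpy as np,pickle
d={n:manip.camera(n) for n in("side","top")}
pickle.dump(d,open('cams.pkl','wb'))
for n in d:
    cv2.imwrite(f'pics/{n}0.png',d[n]['image'][:,:,::-1])
    print(n,d[n]['fx'],d[n]['cx'],d[n]['cy'],np.round(d[n]['cam_to_world'],3).tolist())
print(manip.get_ee_rot(),manip.get_time())
E
```

```text
side 496.88188081939694 270.7750296309734 209.48675568532997 [[-0.915, 0.241, -0.322, 1.017], [0.402, 0.527, -0.749, 1.023], [-0.01, -0.815, -0.579, 0.823], [0.0, 0.0, 0.0, 1.0]]
top 416.1573520776258 282.14801322057167 201.4400956785491 [[0.464, -0.682, 0.566, 0.046], [-0.886, -0.367, 0.283, -0.199], [0.015, -0.633, -0.774, 0.923], [0.0, 0.0, 0.0, 1.0]]
[-7.23530807e-01 -3.05676267e+00  2.15350426e-03] 0.1
```

View pics/side0.png

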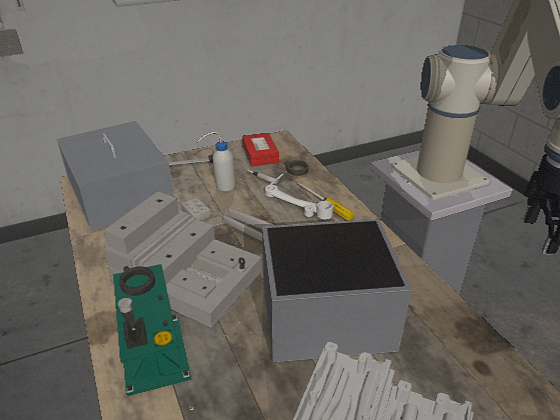

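View pics/top0.png

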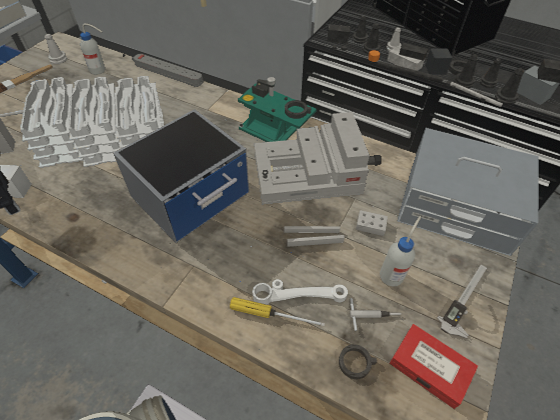

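The side view shows the unit from behind, with its black top at about (335,255). In the top view the black top is at about (180,155), and the blue front with its handle at about (215,190) faces right and down. I'll fit the corners.

```bash
cat > h.py <<'E'
import numpy as np,cv2,pickle
from scipy.spatial.transform import Rotation as R
def ray(c,uv,T=None):
    T=c['cam_to_world'] if T is None else T
    d=T[:3,:3]@np.array([(uv[0]-c['cx'])/c['fx'],(uv[1]-c['cy'])/c['fy'],1.])
    return T[:3,3],d
def onz(c,uv,z,T=None):
    o,d=ray(c,uv,T); return o+d*(z-o[2])/d[2]
def big(m):
    cs,_=cv2.findContours(m.astype(np.uint8),cv2.RETR_EXTERNAL,cv2.CHAIN_APPROX_NONE)
    return max(cs,key=cv2.contourArea)
E
python3 - <<'E'
from h import *
d=pickle.load(open('cams.pkl','rb'))
def win(m,x0,y0,x1,y1):
    z=np.zeros_like(m);z[y0:y1,x0:x1]=m[y0:y1,x0:x1];return z
for n,w in(("top",(105,105,255,240)),("side",(255,215,410,300))):
    c=d[n];im=c['image'].astype(int)
    k=big(win(im.max(2)<60,*w));
    q=cv2.approxPolyDP(cv2.convexHull(k),6,True)[:,0]
    print(n,[(p.tolist(),onz(c,p,.182).round(3).tolist()) for p in q])
c=d['top'];im=c['image'].astype(int)
b=win((im[...,2]>im[...,0]+40),150,140,260,240)
q=cv2.approxPolyDP(cv2.convexHull(big(b)),5,True)[:,0];print('blue',[(p.tolist(),onz(c,p,.168).round(3).tolist(),onz(c,p,.01).round(3).tolist()) for p in q])
o=im[130:240,150:260].astype(np.uint8)
cv2.imwrite('pics/crop.png',cv2.resize(o,None,fx=5,fy=5,interpolation=cv2.INTER_CUBIC)[:,:,::-1])
E
```

```text
top [([239, 147], [0.695, 0.253, 0.182]), ([164, 195], [0.475, 0.322, 0.182]), ([119, 152], [0.535, 0.509, 0.182]), ([193, 112], [0.754, 0.438, 0.182])]
side [([404, 284], [0.534, 0.513, 0.182]), ([277, 295], [0.757, 0.442, 0.182]), ([267, 228], [0.695, 0.254, 0.182]), ([375, 221], [0.474, 0.328, 0.182])]
blue [([245, 153], [0.696, 0.236, 0.168], [0.831, 0.327, 0.01]), ([236, 198], [0.556, 0.177, 0.168], [0.662, 0.256, 0.01]), ([177, 239], [0.396, 0.229, 0.168], [0.469, 0.319, 0.01]), ([165, 204], [0.462, 0.312, 0.168], [0.549, 0.42, 0.01])]
```

View pics/crop.png

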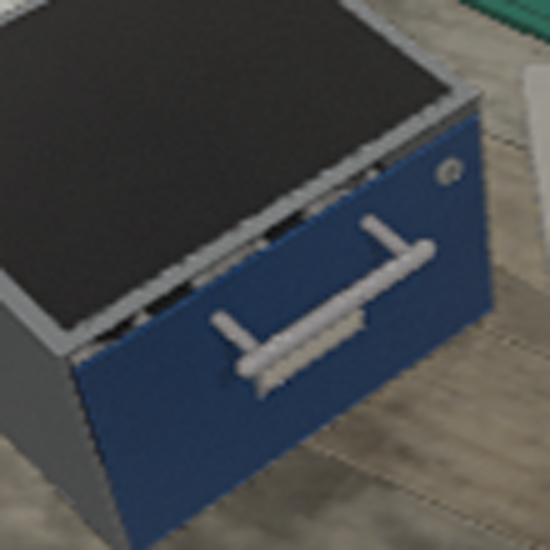

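The crop shows the handle bar ends at about (198.6,203.2) and (235.6,179.4) in top-view pixels. I'll work out the handle pose, check that the arm can reach each step, and move.

```bash
cat >> h.py <<'E'
def tool(z,y):
    z=np.array(z,float);z/=np.linalg.norm(z);y=np.array(y,float);y-=z*(y@z);y/=np.linalg.norm(y)
    return R.from_matrix(np.c_[np.cross(y,z),y,z]).as_rotvec()
E
python3 - <<'E'
from h import *
from rig import manip
d=pickle.load(open('cams.pkl','rb'))
c=d['top']
a,b=[onz(c,p,.145) for p in((198.6,203.2),(235.6,179.4))]
print('handle',a,b,np.linalg.norm(a-b))
T=np.mean([[(.695,.253),(.475,.322),(.535,.509),(.754,.438)],[(.695,.254),(.474,.328),(.534,.513),(.757,.442)]],0)
ctr=T.mean(0);ux=(T[2]+T[3]-T[0]-T[1]);ux/=np.linalg.norm(ux);uy=np.array([-ux[1],ux[0]])
v=T[2]+T[1]-T[0]-T[3];v/=np.linalg.norm(v);print('ctr',ctr,ux,uy,v)
H=(a+b)/2;print('H in unit',(H[:2]-ctr)@ux,(H[:2]-ctr)@uy)
for p in((0,232),(350,420),(285,237),(345,237),(255,290),(395,275),(260,195),(365,190)):print(p,onz(c,p,0).round(2))
q=tool((0,0,-1),[*ux,0])
for p in((*H[:2],.25),(*H[:2],.148),(*(H[:2]-.155*ux),.148)): print(manip.solve_ik(np.array(p),q))
print(manip.solve_ik(np.array((.75,.05,.36)),tool((1,0,0),(0,0,1))),manip.solve_ik(np.array((.75,.05,.36)),tool((1,0,0),(0,1,0))))
E
```

```text
handle [0.51490978 0.25901092 0.145     ] [0.62261014 0.22163034 0.145     ] 0.11400296584231116
ctr [0.614875 0.382375] [0.30778628 0.95145552] [-0.95145552  0.30778628] [-0.95165782  0.30716022]
H in unit -0.14935199036450975 0.00015402399959225618
(0, 232) [0.27 0.75 0.  ]
(350, 420) [ 0.28 -0.24  0.  ]
(285, 237) [0.62 0.07 0.  ]
(345, 237) [ 0.69 -0.07  0.  ]
(255, 290) [0.44 0.07 0.  ]
(395, 275) [ 0.64 -0.22  0.  ]
(260, 195) [0.71 0.21 0.  ]
(365, 190) [ 0.87 -0.06  0.  ]
[ 3.80506310e-01  3.84945848e-01  1.62519830e+00 -4.44089210e-16
  1.13144851e+00 -8.77424528e-01]
[ 3.80506310e-01  5.04699439e-01  1.69926291e+00 -4.44089210e-16
  9.37630309e-01 -8.77424528e-01]
[ 1.53850438e-01  3.90990899e-01  1.89694967e+00 -4.44089210e-16
  8.53652081e-01 -1.10408040e+00]
None [0.08586839 0.47328141 2.11674083 3.24231882 1.02149124 1.51807805]
```

Run:
```python
from h import *
from rig import manip
ux=np.array([.3078,.9515]);H=np.array([.5688,.2403]);q=tool((0,0,-1),[*ux,0])
manip.servo_line(np.array([.28,.559,.3]),rate=.3)
manip.move_to(np.array([*H,.27]),q)
manip.command_gripper(.034,40)
manip.servo_line(np.array([*H,.148]),rate=.12)
print('F',manip.get_contact_force())
manip.command_gripper(0,40)
print('w',manip.get_width(),manip.get_grip_force())
manip.servo_line(np.array([*(H-.155*ux),.148]),rate=.12)
print('F',manip.get_contact_force(),manip.get_width())
manip.command_gripper(.034)
manip.servo_line(np.array([*(H-.155*ux),.33]),rate=.25)
print(manip.get_position(),manip.get_time())
c=manip.camera('top');pickle.dump(c,open('top1.pkl','wb'));cv2.imwrite('pics/top1.png',c['image'][:,:,::-1])
```

```text
F [-0.16930827  0.93205532  0.51718941]
w 0.0003346265888607709 0.0
F [ 0.03947694  0.06297543 -0.51469644] -0.00031261776836509063
[0.52024259 0.09266274 0.32867908] 6.9667
```

View pics/top1.png

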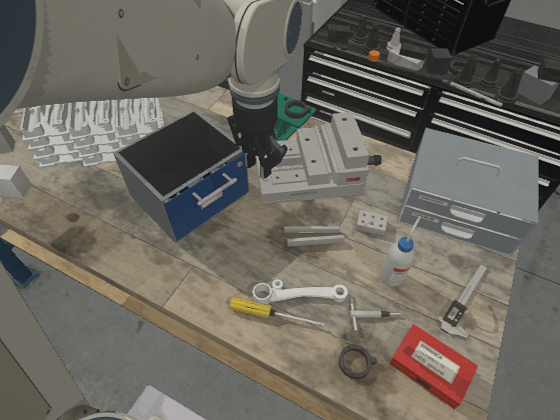

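The handle was missed: the drawer is still shut (handle at about (215,190)) and the fingers closed to 0. I'll look from the wrist camera above the handle.

Run:
```python
from h import *
from rig import manip
ux=np.array([.3078,.9515]);H=np.array([.5688,.2403]);q=tool((0,0,-1),[*ux,0])
c=pickle.load(open('top1.pkl','rb'));Ti=np.linalg.inv(c['cam_to_world']);p=Ti@np.array([.5202,.0927,.3287-.022,1]);print('proj tip',p[0]/p[2]*c['fx']+c['cx'],p[1]/p[2]*c['fy']+c['cy'])
manip.servo_line(np.array([*H,.25]),q,rate=.25)
T=np.eye(4);T[:3,:3]=R.from_rotvec(manip.get_ee_rot()).as_matrix();T[:3,3]=manip.get_position()
c=manip.camera('wrist');c['cam_to_world']=T@c['mount'];pickle.dump(c,open('w1.pkl','wb'));cv2.imwrite('pics/w1.png',c['image'][:,:,::-1])
print(T.round(3),c['cam_to_world'].round(3))
Ti=np.linalg.inv(c['cam_to_world'])
for s in(-.055,0,.055):
    p=Ti@np.array([*(H+s*np.array([-.9515,.3078])),.145,1]);print('pred',p[0]/p[2]*c['fx']+c['cx'],p[1]/p[2]*c['fy']+c['cy'])
```

```text
proj tip 257.97557984271475 181.05079709490388
[[-0.951  0.308 -0.001  0.569]
 [ 0.308  0.951 -0.001  0.24 ]
 [ 0.    -0.001 -1.     0.25 ]
 [ 0.     0.     0.     1.   ]] [[ 0.308  0.907  0.288  0.495]
 [ 0.951 -0.293 -0.094  0.264]
 [-0.     0.303 -0.953  0.4  ]
 [ 0.     0.     0.     1.   ]]
pred 282.7277843237872 268.66221267943394
pred 282.79086385753544 202.46412511829664
pred 282.8623640038018 127.42912308323625
```

View pics/w1.png

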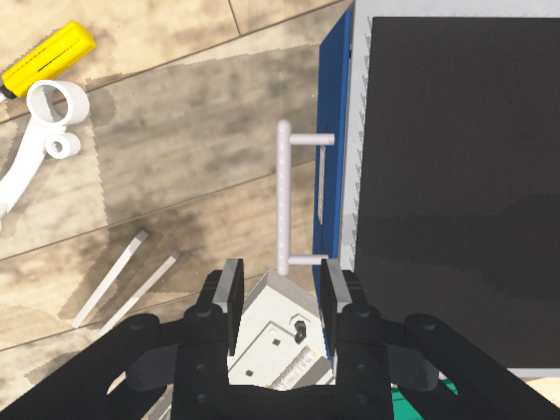

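The wrist view shows the bar at column 283, rows 123–272, just where I predicted, so the position in x and y is right. I'll go down again a little lower, and check the reached position and the width before and after closing.

Run:
```python
from h import *
from rig import manip
ux=np.array([.3078,.9515]);H=np.array([.5688,.2403]);q=tool((0,0,-1),[*ux,0])
print('w',manip.get_width())
manip.servo_line(np.array([*H,.142]),q,rate=.12)
print(manip.get_position(),manip.get_width(),manip.get_contact_force())
a=manip.camera('wrist')['image']
manip.command_gripper(.005,60)
print(manip.get_position(),manip.get_width(),manip.get_grip_force(),manip.get_contact_force(),manip.get_time())
b=manip.camera('wrist')['image']
cv2.imwrite('pics/w2.png',np.hstack([a[:,150:450],b[:,150:450]])[:,:,::-1])
```

```text
w 0.03397249341274364
[0.56942005 0.24047237 0.14282738] 0.03402812957248183 [0.86676867 1.19383521 0.37795238]
[0.56920113 0.24052486 0.14272822] 0.005132203092149575 4.721606746315956 [-0.75276434  0.10184221  4.98383365] 9.4083
```

View pics/w2.png

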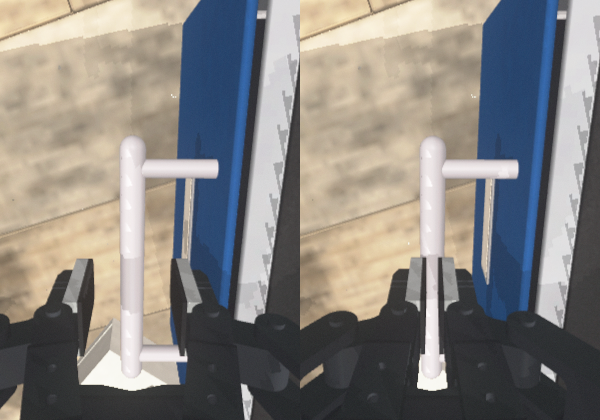

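The fingertips sit on top of the bar (width 5 mm, Fz 5 N), so they reach less deep than I assumed. I'll go deeper in small steps, shifted 5 mm away from the shell, and watch the force.

Run:
```python
from h import *
from rig import manip
ux=np.array([.3078,.9515]);H=np.array([.5688,.2403])-.005*ux;q=tool((0,0,-1),[*ux,0])
manip.command_gripper(.034,40)
for z in(.136,.130,.125):
    manip.servo_line(np.array([*H,z]),q,rate=.05)
    f=manip.get_contact_force();print(z,manip.get_position(),f)
    if np.linalg.norm(f)>8:break
    manip.command_gripper(.004,40);w=manip.get_width();print('w',w,manip.get_grip_force(),manip.get_contact_force())
    if w>.008: break
    manip.command_gripper(.034,40)
print(manip.get_time())
c=manip.camera('wrist');cv2.imwrite('pics/w3.png',c['image'][:,:,::-1]);print(c['fx'],c['cx'],c['cy'],c['mount'].round(3).tolist())
```

```text
0.136 [0.5668293  0.23510806 0.13545989] [-0.66248027  0.47940037 -0.46149859]
w 0.00888391523493026 39.16971266269684 [-0.07338612  1.04807168  2.28634596]
10.4917
356.14971420020396 281.72300636568656 207.01162614016613 [[0.0, -0.953, -0.303, 0.078], [1.0, -0.0, 0.0, -0.0], [-0.0, -0.303, 0.953, -0.15], [0.0, 0.0, 0.0, 1.0]]
```

Run:
```python
from h import *
from rig import manip
ux=np.array([.3078,.9515]);q=tool((0,0,-1),[*ux,0]);H=np.array([.5688,.2403])
manip.command_gripper(.034,40)
P=H-.005*ux
manip.servo_line(np.array([*P,.124]),q,rate=.06)
print(manip.get_position(),manip.get_contact_force())
manip.command_gripper(.004,40);w=manip.get_width();print('w',w,manip.get_grip_force(),manip.get_contact_force())
if w>.008:
    manip.servo_line(np.array([*(H-.153*ux),.124]),q,rate=.12)
    print('F',manip.get_contact_force(),manip.get_width(),manip.get_position())
    manip.command_gripper(.036)
    manip.servo_line(np.array([*(H-.153*ux),.30]),q,rate=.3)
    manip.servo_line(np.array([*(H-.12*ux),.33]),q,rate=.2)
    T=np.eye(4);T[:3,:3]=R.from_rotvec(manip.get_ee_rot()).as_matrix();T[:3,3]=manip.get_position()
    c=manip.camera('wrist');c['cam_to_world']=T@c['mount'];pickle.dump(c,open('w4.pkl','wb'));cv2.imwrite('pics/w4.png',c['image'][:,:,::-1])
    for n in('top','side'):
        c=manip.camera(n);pickle.dump(c,open(n+'2.pkl','wb'));cv2.imwrite(f'pics/{n}2.png',c['image'][:,:,::-1])
print(manip.get_time())
```

```text
[0.56870019 0.23630199 0.12726866] [-8.27087441 -4.47240036 27.99310022]
w 0.009702164455898223 39.119659066200256 [-0.87576168 -0.1538704  12.47641449]
F [-4.49645858  0.1851688  18.75427346] 0.009154514119737027 [0.52180034 0.09473061 0.12496169]
14.6167
```

View pics/w4.png

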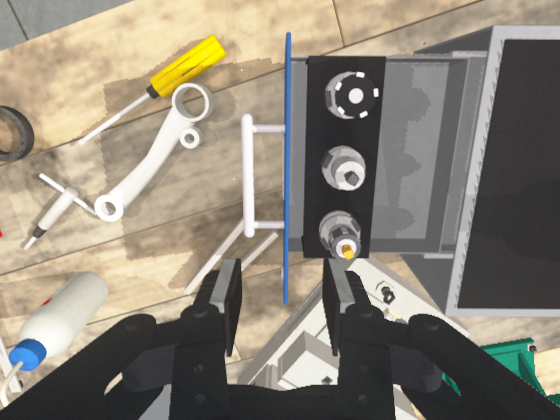

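The drawer is open. The wrist view shows the face mill at (352,95), the side lock at (345,170), and the chuck with its gold mill at (345,245), at the end of the row farthest from the robot. The fingertip corners at (240,260) and (325,260) with the gap at 36 mm put the real tips about 13 mm behind the TCP, which matches the contacts. I'll locate the chuck and measure the tips properly.

Run:
```python
from h import *
c=pickle.load(open('w4.pkl','rb'));t=pickle.load(open('top2.pkl','rb'))
ux=np.array([.3078,.9515]);uy=np.array([-.9515,.3078]);H=np.array([.5688,.2403])
ch=H-.056*ux-.076*uy;print('pred chuck',ch)
def proj(c,p):
    p=np.linalg.inv(c['cam_to_world'])@np.array([*p,1]);return (p[0]/p[2]*c['fx']+c['cx']).round(1),(p[1]/p[2]*c['fy']+c['cy']).round(1)
for n,k,box in(('w',c,(320,215,375,265)),('t',t,(190,140,290,240))):
    hsv=cv2.cvtColor(k['image'],cv2.COLOR_RGB2HSV);m=cv2.inRange(hsv,(14,120,90),(32,255,255))
    z=np.zeros_like(m);x0,y0,x1,y1=box;z[y0:y1,x0:x1]=m[y0:y1,x0:x1]
    y,x=np.nonzero(z)
    print(n,len(x),(x.min(),x.max(),y.min(),y.max()) if len(x) else '', 'predmid',proj(k,(*ch,.145)))
    if len(x): print(onz(k,(x.mean(),y.mean()),.145))
print('top front corner proj',proj(c,(*ch,.152)),'nut',proj(c,(*ch,.136)),'flange',proj(c,(*ch,.098)))
i=c['image'];a=i[205:350,225:400];b=t['image'][110:270,170:330]
cv2.imwrite('pics/c5.png',np.hstack([cv2.resize(a,(483,400)),cv2.resize(b,(317,400))])[:,:,::-1])
```

```text
pred chuck [0.6238772 0.1636232]
w 121 (np.int64(342), np.int64(353), np.int64(245), np.int64(259)) predmid (np.float64(344.6), np.float64(252.2))
[0.62427104 0.16637333 0.145     ]
t 19 (np.int64(253), np.int64(256), np.int64(184), np.int64(189)) predmid (np.float64(255.8), np.float64(187.3))
[0.62513892 0.16707977 0.145     ]
top front corner proj (np.float64(345.8), np.float64(255.2)) nut (np.float64(343.2), np.float64(248.6)) flange (np.float64(337.8), np.float64(234.9))
```

View pics/c5.png

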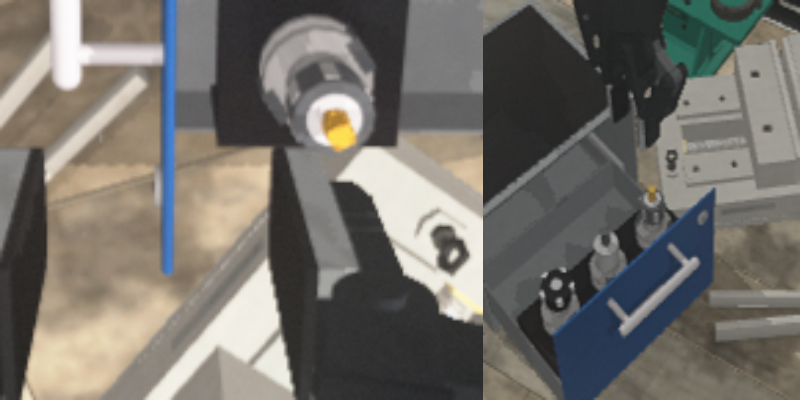

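The left crop shows the gold mill, with the right fingertip below it. The right crop shows the fingertips well above the chuck. Both views put the chuck at about (0.6245, 0.1662). I'll descend over it with the fingers closing along the unit's x, and stop on any contact.

Run:
```python
from h import *
from rig import manip
ux=np.array([.3078,.9515]);q=tool((0,0,-1),[*ux,0]);C=np.array([.6245,.1662])
t=pickle.load(open('top2.pkl','rb'))
for z in(.308,.32,.33,.34,.35):
    p=np.linalg.inv(t['cam_to_world'])@np.array([*(np.array([.5688,.2403])-.120*ux-.025*ux),z,1]);print(z,p[0]/p[2]*t['fx']+t['cx'],p[1]/p[2]*t['fy']+t['cy'])
manip.command_gripper(.046,40)
manip.servo_line(np.array([*C,.26]),q,rate=.25)
manip.servo_line(np.array([*C,.14]),q,rate=.15)
f0=manip.get_contact_force();print(manip.get_position(),f0)
for z in np.arange(.135,.0999,-.005):
    manip.servo_line(np.array([*C,z]),q,rate=.04)
    f=manip.get_contact_force();print(round(z,3),manip.get_position()[2].round(4),f.round(1))
    if np.linalg.norm(f-f0)>5:break
c=manip.camera('wrist');cv2.imwrite('pics/w6.png',c['image'][:,:,::-1])
print(manip.get_time())
```

```text
0.308 254.7528675649581 177.61341686404774
0.32 254.53216274785194 173.50530230851138
0.33 254.3443974687832 170.01031164142688
0.34 254.15302981223496 166.44826770585462
0.35 253.95795510377673 162.81722213221505
[0.62523445 0.16633401 0.14126289] [ 0.04046271 -0.24924809 -0.1738947 ]
0.135 0.1353 [-0.2  0.2 -0. ]
0.13 0.1296 [ 0.4 -0.1  0.5]
0.125 0.1246 [-0.1  0.3 -0.6]
0.12 0.1196 [ 0.6 -0.3 -0.2]
0.115 0.1146 [-0.3 -0.3  0.4]
0.11 0.1096 [ 0.1 -0.4 -0.4]
0.105 0.1046 [1.4 0.1 0.1]
0.1 0.0996 [ 0.5 -1.   0.3]
18.7167
```

View pics/w6.png

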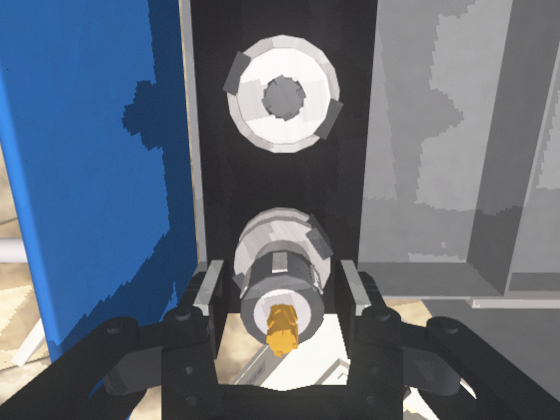

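The nut sits between the pads, centred, with the gold mill at (283,330). Nothing is touching. I'll grip, lift straight up, move over the bench still upright, and search for a level pose.

Run:
```python
from h import *
from rig import manip
ux=np.array([.3078,.9515]);q=tool((0,0,-1),[*ux,0]);C=np.array(manip.get_position()[:2])
manip.command_gripper(.02,80)
print('w',manip.get_width(),manip.get_grip_force(),manip.get_contact_force())
assert manip.get_width()>.028
manip.servo_line(np.array([*C,.18]),q,rate=.08)
print('w',manip.get_width(),manip.get_contact_force())
manip.servo_line(np.array([*C,.38]),q,rate=.15)
print('w',manip.get_width(),manip.get_contact_force(),manip.get_time())
c=manip.camera('top');cv2.imwrite('pics/t7.png',c['image'][:,:,::-1])
j=np.array(manip.get_joint_positions());print(j.round(2))
out=[]
for x,y in((.58,-.10),(.52,-.10),(.6,-.06)):
  for z in(.34,.4,.46):
    for a in range(0,360,15):
      d=(np.cos(np.radians(a)),np.sin(np.radians(a)),0)
      for s in(1,-1):
        for yy in((-d[1]*s,d[0]*s,0),(0,0,s)):
          k=manip.solve_ik(np.array((x,y,z)),tool(d,yy))
          if k is not None: out.append((np.abs(np.array(k)-j).max(),x,y,z,a,yy,np.round(k,2)))
out.sort(key=lambda o:o[0])
for o in out[:14]:print(o)
```

```text
w 0.030146319991165065 78.88949275016785 [ 0.07133368 -0.22875672  3.38839041]
w 0.03001861773709584 [-0.10389622  0.36606949 -3.05652999]
w 0.029492351955920152 [ 0.0560982  -0.69621828 -3.4498275 ] 21.6333
[ 0.24  0.33  1.41 -0.    1.4  -1.02]
(np.float64(0.8865000494917266), 0.52, -0.1, 0.34, 225, (0, 0, -1), array([ 0.14,  0.82,  1.41, -0.89,  2.26, -0.66]))
(np.float64(0.9259763242073675), 0.52, -0.1, 0.34, 105, (np.float64(0.9659258262890683), np.float64(0.25881904510252085), 0), array([-0.6 ,  0.78,  1.48,  0.93,  2.19, -0.91]))
(np.float64(0.9400265045800227), 0.52, -0.1, 0.34, 120, (np.float64(0.8660254037844387), np.float64(0.4999999999999998), 0), array([-0.51,  0.84,  1.36,  0.79,  2.34, -0.96]))
(np.float64(0.9460822488676435), 0.52, -0.1, 0.4, 225, (0, 0, -1), array([ 0.14,  0.74,  1.4 , -0.95,  2.31, -0.75]))
(np.float64(0.9495546819712897), 0.6, -0.06, 0.34, 120, (np.float64(0.8660254037844387), np.float64(0.4999999999999998), 0), array([-0.42,  0.91,  1.2 ,  0.95,  2.34, -0.8 ]))
(np.float64(0.9590723699749928), 0.6, -0.06, 0.34, 225, (0, 0, -1), array([ 0.18,  0.93,
[... 564 characters left out ...]
at64(0.8660254037844387), np.float64(0.4999999999999998), 0), array([-0.51,  0.77,  1.34,  0.85,  2.4 , -0.87]))
(np.float64(0.9995281165806427), 0.52, -0.1, 0.34, 210, (0, 0, -1), array([ 0.05,  0.87,  1.3 , -0.74,  2.4 , -0.59]))
(np.float64(1.01251587438778), 0.58, -0.1, 0.34, 105, (np.float64(0.9659258262890683), np.float64(0.25881904510252085), 0), array([-0.56,  0.85,  1.35,  1.01,  2.21, -0.81]))
(np.float64(1.0138994188243404), 0.52, -0.1, 0.34, 240, (0, 0, -1), array([ 0.23,  0.76,  1.55, -1.01,  2.1 , -0.68]))
(np.float64(1.0167858710595818), 0.6, -0.06, 0.4, 120, (np.float64(0.8660254037844387), np.float64(0.4999999999999998), 0), array([-0.42,  0.85,  1.19,  1.02,  2.38, -0.71]))
```

Run:
```python
from h import *
from rig import manip
ux=np.array([.3078,.9515]);q=tool((0,0,-1),[*ux,0])
manip.command_gripper(.02,100)
P=np.array([.52,-.10,.40])
manip.servo_line(P,q,rate=.15)
print('w',manip.get_width(),manip.get_contact_force())
s=-np.sqrt(.5);q2=tool((s,s,0),(0,0,-1))
try: manip.servo_line(P+[0,0,.01],q2,rate=.004)
except manip.IKError as e: print('line',e); manip.move_to(P,q2)
print('w',manip.get_width(),manip.get_contact_force(),manip.get_position(),R.from_rotvec(manip.get_ee_rot()).as_matrix().round(3).tolist(),manip.get_time())
a=manip.camera('wrist')['image'];b=manip.camera('top')['image']
cv2.imwrite('pics/f8.png',np.hstack([cv2.resize(a[:,80:480],(380,399)),b[0:399,80:480]])[:,:,::-1])
c=manip.camera('side');cv2.imwrite('pics/side8.png',c['image'][:,:,::-1])
```

```text
w 0.02922823025413644 [-0.06573044  0.33680578 -3.03637804]
w 0.029636750322311743 [-0.25071652 -0.06855454 -3.6758826 ] [ 0.51999529 -0.10000597  0.41045017] [[-0.707, 0.001, -0.707], [0.707, 0.0, -0.707], [-0.001, -1.0, -0.001]] 26.6083
```

View pics/f8.png

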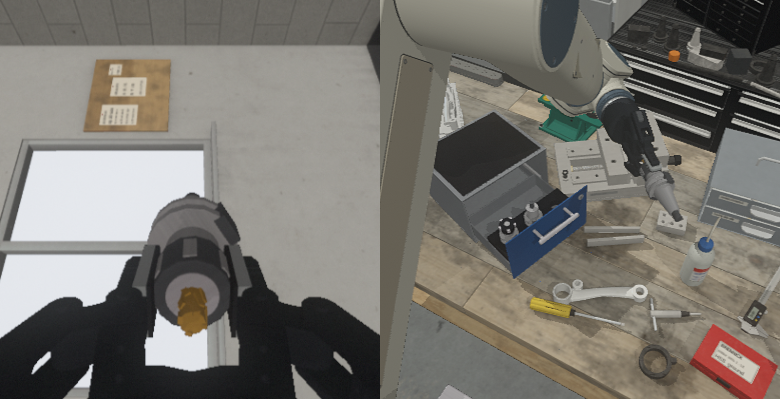

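Left, the chuck is held level and has not slipped in the pads compared with the picture at the grasp. Right, it is clear of the drawer, and the two other holders are still in their sockets at about (508,228) and (532,210). I'll let it settle and hand in.

Run:
```python
from rig import manip
import numpy as np
manip.hold(1)
print(manip.get_width(),manip.get_contact_force(),np.abs(manip.get_joint_vel()).max(),manip.get_time())
print(manip.sign_off())
```

```text
0.02944121286550547 [-0.0455592   0.29131875 -4.03332983] 0.00102166604746046 27.7583
the job is handed in; nothing more can be done
None
```

I handed the job in at about 28 s: the drawer is open, the collet chuck is held level and still about 40 cm above the open bench in front of the drawer, and the other two holders are still seated; the first try at the handle missed, and the strongest contact I read was about 29 N.

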